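Open the safety-capped board oil

ROBOT

A 7-joint arm with a two-finger parallel gripper is mounted at the origin on the work surface. World frame = base frame: x ahead of the robot, y to its left, z up, the work surface at z = 0. Lengths are in m, angles in rad, forces in N, time in s.
With the tool pointing down it reaches from about 0.4 to 0.85 m from the base axis. Payload 4.5 kg.
Tool frame: the origin (TCP) lies at the very end of the fingers, on their centre line; the grasp point (between the pads) lies 19 mm behind it (r.grip_point_offset is the z of the grasp point in the tool frame, in m); z points along the fingers, y is the direction in which the jaws open and shut (so a half turn about z gives the same grasp; the last joint's range is limited). The gripper opens to 88 mm and grips with 3 to 60 N. Pads are 18 mm wide; open, the fingers measure 123 mm over their backs; the gripper's body (75 mm by 187 mm) begins 45 mm behind the grasp point.
Start: joints at [-1.147, 0.689, -0.195, 1.565, 0.157, 0.902, -0.215], TCP at [0.237, 0.578, 0.239] pointing down, gripper open.
Joint ranges: [-3.01, 3.01], [-0.46, 2.08], [-1.47, 1.51], [0.13, 2.56], [-1, 4.14], [0.04, 2.09], [-2.66, 2.66]. Speed limits (rad/s): [2.57, 2.57, 3.14, 3.14, 3.14, 3.14, 3.14].

INTERFACE

Orientations are given as a rotation vector (axis times angle).
In Python, from bench import r gives the robot as it stands. The module is installed in compiled form; this text tells all that it offers.
- The arm moves only by the tool drive_tool, never from a script. Its argument "motion" is a list of rows, each an object of numbers: "dx", "dy", "dz": the shift along the tool's x, y, z in mm; "ax", "ay", "az": the turn, a rotation vector about the tool's x, y, z in rad. A call has 1 to 20 rows; each row shifts and turns the commanded pose from where the row before left it, along the tool's axes as they then stand; what a row does not reach is not made up. A row lasts 1/8 s, in which the tool goes at most 62.5 mm and 10.7 degrees, less where a joint would pass 70% of its speed; a pose out of reach is approached as far as the arm can. A call is refused whole if a number of a shift passes 62.5 or a number of a turn 0.188, either way. A call with a gripper value outside its range is refused whole. "gripper" is the opening, from 0 (shut) to 1 (fully open), set as the call begins (left out, the last holds). The fingers move at their own pace and stop on an object; the grip force is fixed at half the most. Time passes only in rows, so rows that do not move let the fingers close. It gives the time, the measured TCP pose, the force and the opening at its end, in the units of the state.
- r.read_state(): the state, without advancing time (a new reading comes with each control period).
- r.read_camera(name): name is "side" or "top" or "wrist"; returns the picture (384x512x3 uint8, blue, green, red); there is no depth.
- r.camera_info(name): a dict with "intrinsics" (3x3 intrinsics, pixels), "pose" (4x4, takes a point from camera to world coordinates). Camera axes: x right, y down, z forward; pixel columns grow to the right and rows downward; lengths in m; the calibration is good to about 2 mm. A picture is of the moment at which its call begins: read the wrist's pose just before it. camera_info takes no time and is no camera call; for the wrist camera it gives the pose at the moment of the call.
- r.job_done(): hands the job in, once; it reports no verdict.
Trained networks look in the newest picture that a camera, given by its name, has taken for a name from the list of things; names that differ only in an ending like _2 or _b are one class to them, and where a whole thing is asked for, a point or a joint stands for the part that bears it (a point fixed in the world has none). Each returns a list of dicts, best first, with "conf" (0 to 1); they miss things now and then, are a little off and sometimes report something else, mostly with a low value. They report only what shows in the picture. A call takes as long as a camera call. They do not tell look-alikes from the thing itself.
- r.recognise(label, camera): "location" ([column, row] in pixels, amid what is visible of it).
- r.trace(label, camera): "pixels" (384x512 bool, what is visible of it) and "location" ([column, row] in pixels, amid what is visible of it).
The state is a dict: "time": time; "joint_positions": joint angles; "dq": joint speeds; "joint_efforts": joint torques, N m; "eef_pos": TCP position; "orientation": TCP orientation; "contact_force": force on the tool from outside, world axes, zero at the start; "torque": the same for the moment, N m; "grip_width": finger opening in m.
Only numpy, scipy, OpenCV 4.12 (cv2) and the standard library are available. Lean on these libraries where they do the work, as an engineer would, in place of code of your own. Each camera call takes 0.05 s, during which the arm holds its last target.

TASK

The butcher block is about to be oiled. First shut the open spice tin's hinged lid fully so that no oil gets in; then, on the square bottle held in the wooden holder, push the safety cap down, keep it down while you twist it counter-clockwise (seen from above) until it comes free, and lift it straight up. Finish while still holding the cap in the gripper, still, above the bottle's neck with about 5 to 10 cm of clear air under it; leave the other things on the surface where they are.

Things in the scene. Friction and masses are not known exactly. Their poses are not given: they have to be found in the camera images.
- bottle: Square amber board-oil bottle, 84 mm wide, sunk in a square wooden holder (112 x 112 mm, 34 mm high) that is screwed to the surface: it neither slides nor turns. Origin on the surface under the bottle's axis, z up. Flat shoulder at 102 mm height, round grey neck on the axis above it, neck top 150 mm above the surface.
- cap: White round push-and-turn cap, 56 mm diameter, 34 mm tall, finely faceted sides, about 35 g. Origin at the centre of its underside, z up. Locked on the bottle its underside is 128 mm above the surface and its x axis lies along the bottle's x axis. It can be gripped across its sides at any yaw; under it are 26 mm of free height down to the bottle's shoulder.
- neck (a point): Centre of the bottle's neck top, 150 mm above the surface.
- tin: Fixed rectangular aluminium spice tin, empty, 100 mm (its x) by 110 mm (its y), 60 mm high. Origin at the centre of its underside, z up; the hinge runs along y at its +x rim, the side away from the robot.
- tin_hinge (a point): Middle of the lid's hinge line, on the tin's +x rim, 60 mm above the surface.
- lid_edge (a point): Middle of the lid's free edge, 104 mm from the hinge. The lid is a flat 3 mm aluminium plate 104 x 114 mm.
- tin_lid (a joint): Lid angle in rad: 0 shut flat on the rim, 1.57 standing upright, at most 1.9. A stiff hinge (about 0.07 N m) keeps it at whatever angle it is left; it shuts as its free edge swings up over the tin towards the tin's -x side and down.
- cap_top (a point): Centre of the cap's flat closed top, 162 mm up when locked. A spring pushes the cap up (5 N as found, 12 N fully down). It goes down 8 mm to a hard stop; pressed less than 4 mm it cannot turn, so press about 6 mm. Kept down and turned counter-clockwise seen from above, it is free to lift 45 to 58 degrees from where it began; a hard stop comes at 60 degrees.
- salt_bowl: Bystander: small white salt bowl, 56 mm across, 30 mm high. Origin at the centre of its underside.
- mug: Bystander: white mug, 80 mm across, 90 mm high, handle at its +y. Origin at the centre of its underside.
- bowl: Bystander: blue ceramic bowl, 130 mm across, 55 mm high. Origin at the centre of its underside.
Mind the look-alikes: they are no part of the job. What is shaped like the cap but turquoise or yellow is not meant.

How it is judged:
On the way, in this order (a step that is already met when the one before it is completed fails the run):
1. the spice tin's lid is shut while the cap is still on the bottle (value of joint tin_lid below 0.06 rad and z of cap in the frame of bottle below 0.135 m), for 0.2 s.
2. the cap is pressed down against its spring (z of cap in the frame of bottle below 0.125 m and value of joint tin_lid below 0.06 rad), for 0.05 s.
3. the cap is twisted out of its lock while still on the neck (angle between the x axis of cap and the x axis of bottle, either way round above 0.65 rad and z of cap in the frame of bottle below 0.138 m and horizontal distance between cap and bottle below 0.01 m), for 0.05 s.
At the end, for the whole second after the job is handed in: The tin's lid is shut (under 0.06 rad) and the gripper holds the cap still, its underside 35 to 160 mm above the top of the bottle's neck and within 40 mm of the neck's axis sideways, the cap touching nothing but the fingers (z of cap in the frame of neck between 0.035 and 0.16 m and horizontal distance between cap and neck below 0.04 m and contact force between cap and the fingers above 0.5 N and contact force between cap and bottle below 0.1 N and linear speed of cap below 0.04 m/s and value of joint tin_lid below 0.06 rad); the arm keeps its last pose, push and grip.
It fails at once if a bystander is shoved away or knocked over (distance of any of salt_bowl, spoon, jar, mill, mug, vinegar, bowl from where it was at the start of the episode above 0.04 m).
It also fails if it takes over 51 s, if anything falls off the work surface, if the arm or the gripper's body presses on something with over 40 N, if the wrist force passes 120 N, or if a joint passes its speed limit or range.

## Working session

There is one attempt and no reset: what is moved stays moved. The work goes in short steps, Python scripts to look and compute and a tool call to move; the robot and the scene stay as the last step left them, time stands still between calls to the robot, and variables do not carry over. Pictures are saved under pics/ and viewed, and the job is handed in when it is done.

Besides the shell and the picture viewer there is one more tool, called after ">>>" as name(argument=value, ...), one argument or row to a line, values as JSON. drive_tool: Moves the arm, as the interface text tells. Its arguments: {"type":"object","properties":{"motion":{"type":"array","items":{"type":"object","properties":{"dx":{"type":"number"},"dy":{"type":"number"},"dz":{"type":"number"},"ax":{"type":"number"},"ay":{"type":"number"},"az":{"type":"number"}}}},"gripper":{"type":"number"}},"required":["motion"]}

```bash
mkdir -p pics; python3 - <<'E'
from bench import r
import cv2,numpy as np
np.set_printoptions(precision=4,suppress=True)
s=r.read_state();print(s)
for n in("side","top","wrist"):
    im=r.read_camera(n);cv2.imwrite(f"pics/{n}0.png",im);print(n,r.camera_info(n))
E
```

```text
{'time': 0.0, 'joint_positions': array([-1.1472,  0.69  , -0.1945,  1.5663,  0.1573,  0.9025, -0.2151]), 'dq': array([-0.0006,  0.0005,  0.    ,  0.0005, -0.0002, -0.0008,  0.0008]), 'joint_efforts': array([ -0.0005, -52.758 ,  -1.2673, -15.3432,  -0.0527,   0.0066,
         0.0002]), 'eef_pos': array([0.2373, 0.5775, 0.2379]), 'orientation': array([-0.6083, -3.0819,  0.0028]), 'contact_force': array([-0.8205,  0.3987,  0.6816]), 'torque': array([ 0.0406, -0.0289,  0.0225]), 'grip_width': 0.08810249171770637}
side {'intrinsics': array([[380.8392,   0.    , 252.9068],
       [  0.    , 380.8392, 189.7028],
       [  0.    ,   0.    ,   1.    ]]), 'pose': array([[ 0.9566, -0.1391,  0.256 ,  0.2674],
       [-0.2912, -0.4852,  0.8245, -0.8487],
       [ 0.0095, -0.8633, -0.5046,  0.6211],
       [ 0.    ,  0.    ,  0.    ,  1.    ]])}
top {'intrinsics': array([[384.5959,   0.    , 251.4418],
       [  0.    , 384.5959, 185.1231],
       [  0.    ,   0.    ,   1.    ]]), 'pose': array([[ 0.0163, -0.9926,  0.1202,  0.4084],
       [-0.9996, -0.0188, -0.02  ,  0.0086],
       [ 0.0221, -0.1198, -0.9926,  1.3482],
       [ 0.    ,  0.    ,  0.    ,  1.    ]])}
wrist {'intrinsics': array([[277.0949,   0.    , 255.6719],
       [  0.    , 277.0949, 189.7029],
       [  0.    ,   0.    ,   1.    ]]), 'pose': array([[ 0.3793,  0.882 ,  0.2797,  0.1654],
       [ 0.9253, -0.361 , -0.1165,  0.6073],
       [-0.0017,  0.303 , -0.953 ,  0.384 ],
       [ 0.    ,  0.    ,  0.    ,  1.    ]])}
```

View pics/side0.png

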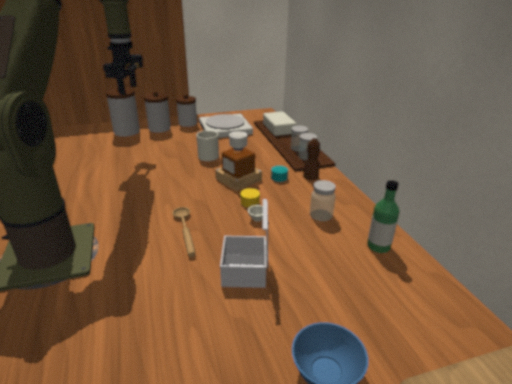

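View pics/top0.png

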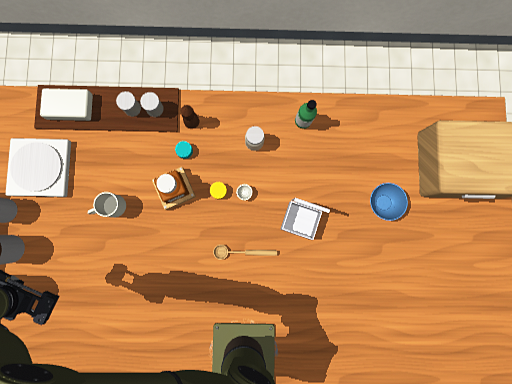

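View pics/wrist0.png

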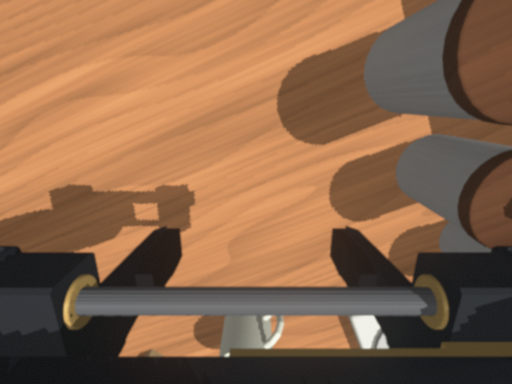

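The top view shows three cap-like discs: white at (166,183) on the amber bottle, turquoise at (183,149) and yellow at (219,190). The small white salt bowl is at (245,192). The white one on the square bottle fits the description. The tin is at about (302,218), with its lid upright on the far side. Next I'll measure positions and check close crops.

```bash
cat > h.py <<'E'
from bench import r
import cv2,numpy as np
np.set_printoptions(precision=4,suppress=True)
def ray(cam,px,z,info=None):
    i=info or r.camera_info(cam);K=i["intrinsics"];P=i["pose"]
    d=P[:3,:3]@np.linalg.solve(K,[px[0],px[1],1.]);o=P[:3,3]
    return o+d*(z-o[2])/d[2]
def proj(cam,p,info=None):
    i=info or r.camera_info(cam);K=i["intrinsics"];P=i["pose"]
    c=P[:3,:3].T@(np.array(p)-P[:3,3]);u=K@c;return u[:2]/u[2]
def tri(c1,p1,c2,p2):
    A=[];b=[]
    for c,p in((c1,p1),(c2,p2)):
        i=r.camera_info(c);d=i["pose"][:3,:3]@np.linalg.solve(i["intrinsics"],[p[0],p[1],1.]);d/=np.linalg.norm(d)
        M=np.eye(3)-np.outer(d,d);A.append(M);b.append(M@i["pose"][:3,3])
    return np.linalg.lstsq(np.vstack(A),np.hstack(b),rcond=None)[0]
E
python3 - <<'E'
from h import *
im=r.read_camera("top");im2=r.read_camera("side")
def crop(im,x,y,w,h,s,n): cv2.imwrite(n,cv2.resize(im[y:y+h,x:x+w],None,fx=s,fy=s,interpolation=cv2.INTER_CUBIC))
crop(im,145,155,64,64,9,"pics/c_top.png");crop(im,270,185,80,64,9,"pics/t_top.png")
crop(im2,205,130,64,64,9,"pics/c_side.png");crop(im2,205,190,80,110,5,"pics/t_side.png")
for c in("top","side"):
  for l in("cap","tin","bottle","lid_edge","tin_hinge","cap_top","mug","salt_bowl"):
    for d in r.trace(l,c)[:3]: print(c,l,round(d["conf"],2),np.array(d["location"]),d["pixels"].sum())
print(ray("top",(166,183),.162))
print(r.read_state()["time"])
E
```

```text
top cap 0.88 [165.3 183. ] 285
top cap 0.81 [216.1 190.3] 215
top cap 0.72 [184.4 149.3] 248
top tin 0.65 [301.3 217.2] 1154
top tin 0.21 [179.5 192.6] 693
top bottle 0.84 [173.7 192.4] 837
top bottle 0.44 [168.2 183.4] 259
top lid_edge 0.7 [302.1 215. ] 1152
top lid_edge 0.54 [306.  202.9] 145
top tin_hinge 0.66 [302.2 217.5] 1154
top cap_top 0.67 [217.1 189.1] 233
top cap_top 0.64 [167.9 184.1] 323
top cap_top 0.62 [184.1 151.2] 232
top mug 0.68 [110.  207.4] 710
top mug 0.2 [175.3 193.4] 794
top salt_bowl 0.54 [298.1 213.9] 1237
top salt_bowl 0.52 [244.4 193.2] 166
side cap 0.77 [249.3 195.6] 273
side cap 0.69 [238.2 139. ] 252
side cap 0.55 [278.2 173.7] 264
side tin 0.89 [246.4 259.7] 2452
side tin 0.64 [263.5 216.6] 191
side bottle 0.89 [238. 167.] 1418
side lid_edge 0.7 [267.  219.4] 192
side tin_hinge 0.74 [245.6 261.5] 2469
side tin_hinge 0.39 [238.8 140.8] 284
side cap_top 0.81 [275.  174.1] 217
side cap_top 0.57 [247.9 195.6] 290
side cap_top 0.53 [236.5 137.4] 232
side mug 0.96 [206.  144.7] 646
side salt_bowl 0.75 [255.4 209.7] 221
side salt_bowl 0.2 [266.6 217.7] 187
[0.5536 0.2492 0.162 ]
1.05
```

View pics/c_top.png

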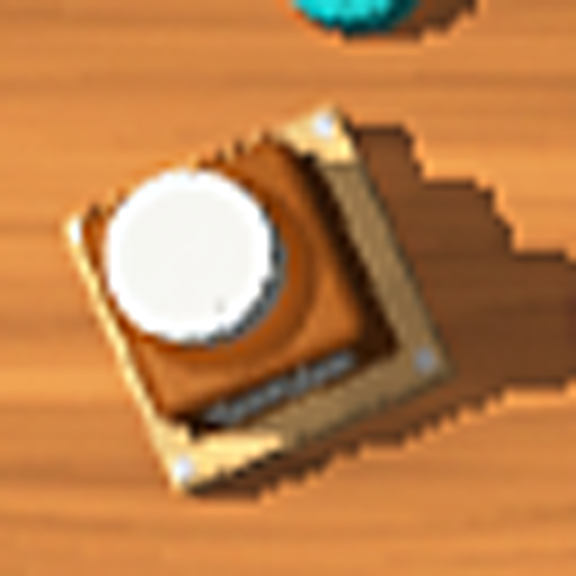

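View pics/t_top.png

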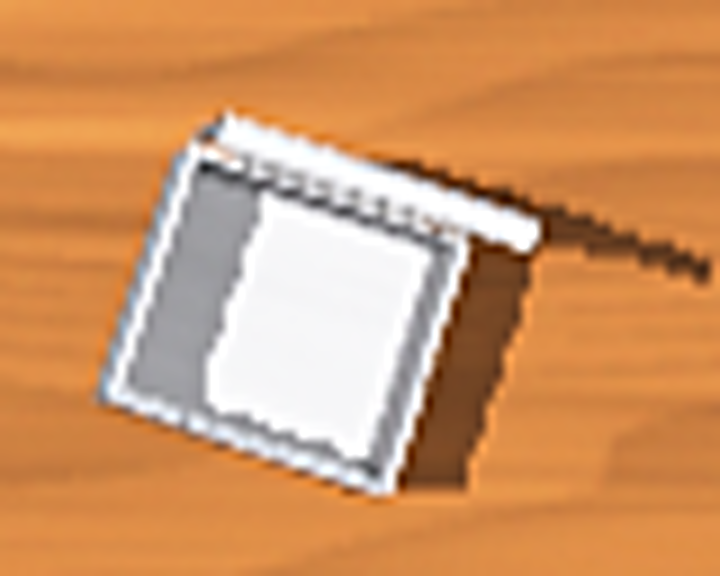

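View pics/c_side.png

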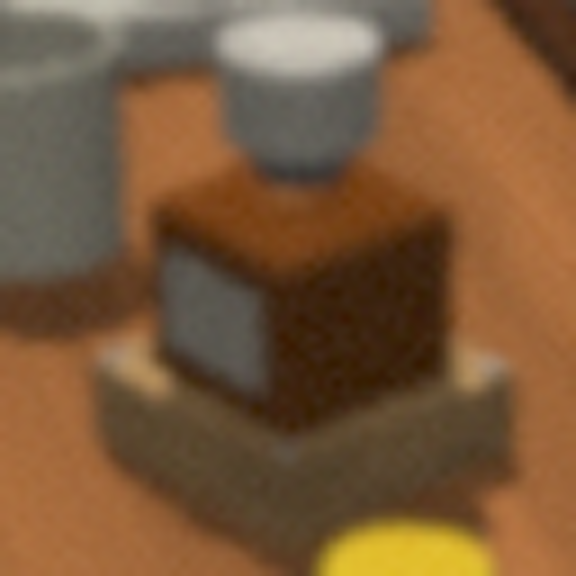

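View pics/t_side.png

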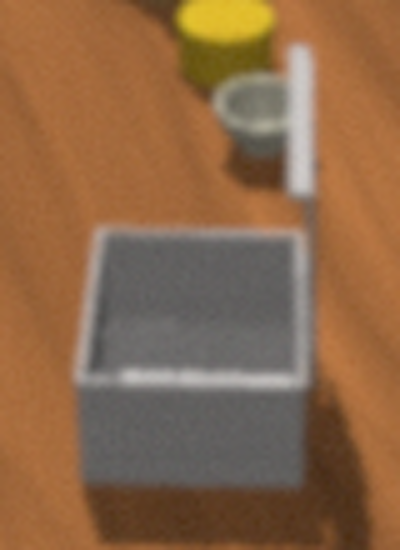

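```bash
python3 - <<'E'
from h import *
c=lambda p,o:(p[0]/9+o[0]-.5+.5/9,p[1]/9+o[1]-.5+.5/9)
o=(145,155)
print("cap top view",ray("top",c((189,256),o),.162))
o2=(205,130)
print("cap side view",ray("side",c((300,45),o2),.162), "tri",tri("top",c((189,256),o),"side",c((300,45),o2)))
S=[ray("top",c(p,o),.034) for p in((323,125),(428,360),(183,468),(75,232))]
print("holder",np.array(S),np.mean(S,0))
o=(270,185)
S=np.array([ray("top",c(p,o),.06) for p in((190,142),(470,235),(392,496),(103,402))])
print("tin",S,S.mean(0));
for i in range(4):
  d=S[(i+1)%4]-S[i];print(np.linalg.norm(d[:2]),np.degrees(np.arctan2(d[1],d[0])))
print("lid edge",[ray("top",c(p,o),.163) for p in((228,125),(538,232))])
o=lambda p:(p[0]/5+205-.4,p[1]/5+190-.4)
S=np.array([ray("side",o(p),.06) for p in((303,385),(305,232),(100,232),(80,382))]);print("tin side",S,S.mean(0))
print("lid side", [ray("side",o(p),.163) for p in((300,45),(300,192))])
print("yellow",ray("top",(219,190),.034),"salt",ray("top",(245,192),.03))
print("mug",ray("top",(110,205),.09))
E
```

```text
cap top view [0.5536 0.2506 0.162 ]
cap side view [0.5554 0.2461 0.162 ] tri [0.5552 0.2507 0.1601]
holder [[0.6208 0.2278 0.034 ]
 [0.5312 0.1846 0.034 ]
 [0.4885 0.2755 0.034 ]
 [0.5776 0.3203 0.034 ]] [0.5545 0.252  0.034 ]
tin [[ 0.5153 -0.1502  0.06  ]
 [ 0.4824 -0.2552  0.06  ]
 [ 0.3853 -0.2257  0.06  ]
 [ 0.4181 -0.1183  0.06  ]] [ 0.4503 -0.1874  0.06  ]
0.11000624019245854 -107.41840716470058
0.10140850162584665 163.0713206495221
0.11224800837848205 73.01360215344891
0.10226033939063568 -18.187047679251343
lid edge [array([ 0.5128, -0.1506,  0.163 ]), array([ 0.4779, -0.2576,  0.163 ])]
tin side [[ 0.4814 -0.2558  0.06  ]
 [ 0.517  -0.1526  0.06  ]
 [ 0.4219 -0.125   0.06  ]
 [ 0.389  -0.2267  0.06  ]] [ 0.4523 -0.19    0.06  ]
lid side [array([ 0.5138, -0.1463,  0.163 ]), array([ 0.4777, -0.2545,  0.163 ])]
yellow [0.5485 0.0932 0.034 ] salt [0.5437 0.0039 0.03  ]
mug [0.487  0.4418 0.09  ]
```

>>> drive_tool(
  gripper=0,
  motion=[
    {"dz":-40,"az":-0.087},
    {"dx":-15,"dy":-20},
    {"dx":-31,"dy":-39},
    {"dx":-31,"dy":-39},
    {"dx":-31,"dy":-39},
    {"dx":-31,"dy":-39},
    {"dx":-31,"dy":-39},
    {"dx":-31,"dy":-39},
    {"dx":-31,"dy":-39},
    {"dx":-31,"dy":-39},
    {"dx":-31,"dy":-39},
    {"dx":-31,"dy":-39},
    {"dx":-31,"dy":-39},
    {"dx":-31,"dy":-39},
    {"dx":-31,"dy":-39},
    {"dx":-31,"dy":-39},
    {"dx":-31,"dy":-39},
    {"dx":-31,"dy":-39},
    {"dx":-15,"dy":-20},
    {},
  ],
)

```text
$.motion[0]: bad value
```

>>> drive_tool(
  gripper=0,
  motion=[
    {"dx":0,"dy":0,"dz":-40,"ax":0,"ay":0,"az":-0.087},
  ],
)

```text
time: 1.18
eef_pos: [0.2369, 0.5761, 0.2763]
orientation: [-0.47, -3.105, 0.011]
contact_force: [-0.0, 0.4, 0.9]
grip_width: 0.08
```

>>> drive_tool(
  motion=[
    {"dx":-15,"dy":-20,"dz":0,"ax":0,"ay":0,"az":0},
    {"dx":-31,"dy":-39,"dz":0,"ax":0,"ay":0,"az":0},
    {"dx":-31,"dy":-39,"dz":0,"ax":0,"ay":0,"az":0},
    {"dx":-31,"dy":-39,"dz":0,"ax":0,"ay":0,"az":0},
    {"dx":-31,"dy":-39,"dz":0,"ax":0,"ay":0,"az":0},
    {"dx":-31,"dy":-39,"dz":0,"ax":0,"ay":0,"az":0},
    {"dx":-31,"dy":-39,"dz":0,"ax":0,"ay":0,"az":0},
    {"dx":-31,"dy":-39,"dz":0,"ax":0,"ay":0,"az":0},
    {"dx":-31,"dy":-39,"dz":0,"ax":0,"ay":0,"az":0},
    {"dx":-31,"dy":-39,"dz":0,"ax":0,"ay":0,"az":0},
    {"dx":-31,"dy":-39,"dz":0,"ax":0,"ay":0,"az":0},
    {"dx":-31,"dy":-39,"dz":0,"ax":0,"ay":0,"az":0},
    {"dx":-31,"dy":-39,"dz":0,"ax":0,"ay":0,"az":0},
    {"dx":-31,"dy":-39,"dz":0,"ax":0,"ay":0,"az":0},
    {"dx":-31,"dy":-39,"dz":0,"ax":0,"ay":0,"az":0},
    {"dx":-31,"dy":-39,"dz":0,"ax":0,"ay":0,"az":0},
    {"dx":-31,"dy":-39,"dz":0,"ax":0,"ay":0,"az":0},
    {"dx":-15,"dy":-20,"dz":0,"ax":0,"ay":0,"az":0},
  ],
)

```text
time: 3.42
eef_pos: [0.5419, -0.216, 0.2786]
orientation: [0.479, 3.104, -0.002]
contact_force: [0.4, 0.5, 0.0]
grip_width: 0.0006
```

```bash
python3 - <<'E'
from h import *
s=r.read_state();print(s["eef_pos"],s["orientation"],s["joint_positions"])
im=r.read_camera("side");cv2.imwrite("pics/s1.png",im)
E
```

```text
[ 0.5419 -0.216   0.2786] [ 0.4794  3.1041 -0.0019] [ 0.4341  0.5886 -0.2278  1.6459  0.1592  0.9244  1.4116]
```

View pics/s1.png

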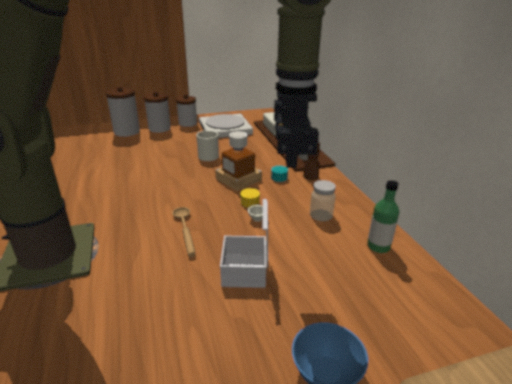

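The gripper is at (290,165), which matches the projected TCP, behind and above the lid. The tin and lid are unchanged at (245,260) and (266,218). Next I'll lower the gripper behind the lid and sweep it shut along the hinge arc.

>>> drive_tool(
  gripper=0,
  motion=[
    {"dx":0,"dy":0,"dz":48,"ax":0,"ay":0,"az":0},
    {"dx":0,"dy":0,"dz":48,"ax":0,"ay":0,"az":0},
    {"dx":0,"dy":0,"dz":48,"ax":0,"ay":0,"az":0},
    {"dx":20,"dy":0,"dz":0,"ax":0,"ay":0,"az":0},
    {"dx":13,"dy":0,"dz":0,"ax":0,"ay":0,"az":0},
    {"dx":10,"dy":0,"dz":1,"ax":0,"ay":0,"az":0},
    {"dx":9.5,"dy":0,"dz":1,"ax":0,"ay":0,"az":0},
    {"dx":9,"dy":0,"dz":3,"ax":0,"ay":0,"az":0},
    {"dx":9.5,"dy":0,"dz":4,"ax":0,"ay":0,"az":0},
  ],
)

```text
time: 4.6
eef_pos: [0.4736, -0.1911, 0.1256]
orientation: [0.474, 3.105, 0.0]
contact_force: [0.8, -0.4, 0.8]
grip_width: 0.0006
```

```bash
python3 - <<'E'
from h import *
s=r.read_state();print(s["eef_pos"],s["orientation"],s["contact_force"])
im=r.read_camera("side");cv2.imwrite("pics/s2.png",cv2.resize(im[120:310,180:380],None,fx=3,fy=3))
E
```

```text
[ 0.4736 -0.1911  0.1256] [0.4736 3.1049 0.0002] [ 0.8228 -0.3768  0.8154]
```

View pics/s2.png

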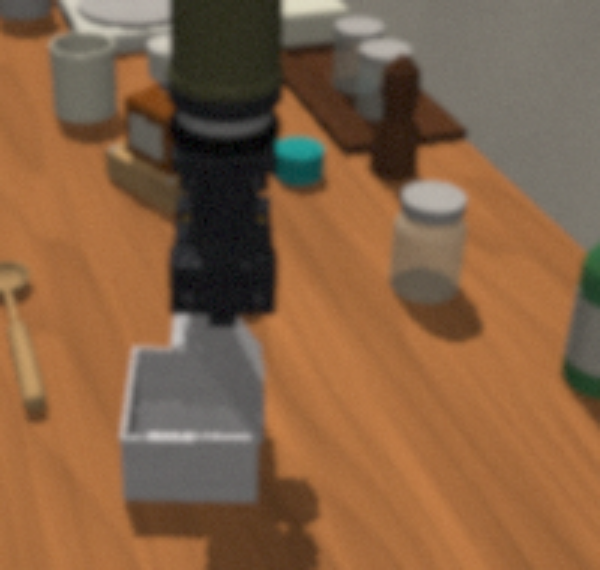

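The lid now leans at about 50–60° with the fingertip behind it: free edge near crop (175,315), hinge near (260,400). Continuing the arc.

>>> drive_tool(
  motion=[
    {"dx":8,"dy":0,"dz":5,"ax":0,"ay":0,"az":0},
    {"dx":8,"dy":0,"dz":6.5,"ax":0,"ay":0,"az":0},
    {"dx":6,"dy":0,"dz":7,"ax":0,"ay":0,"az":0},
    {"dx":6.5,"dy":0,"dz":8,"ax":0,"ay":0,"az":0},
    {"dx":4,"dy":0,"dz":9,"ax":0,"ay":0,"az":0},
    {"dx":4,"dy":0,"dz":9,"ax":0,"ay":0,"az":0},
    {"dx":3,"dy":0,"dz":8,"ax":0,"ay":0,"az":0},
    {"dx":0,"dy":0,"dz":6,"ax":0,"ay":0,"az":0},
    {"dx":0,"dy":0,"dz":3,"ax":0,"ay":0,"az":0},
    {"dx":0,"dy":0,"dz":0,"ax":0,"ay":0,"az":0},
  ],
)

```text
time: 5.9
eef_pos: [0.4361, -0.1795, 0.064]
orientation: [-0.474, -3.106, -0.0]
contact_force: [0.6, 0.5, 0.5]
grip_width: 0.0002
```

>>> drive_tool(
  motion=[
    {"dx":0,"dy":0,"dz":1.5,"ax":0,"ay":0,"az":0},
    {"dx":0,"dy":0,"dz":0,"ax":0,"ay":0,"az":0},
  ],
)

```text
time: 6.15
eef_pos: [0.4364, -0.1796, 0.0634]
orientation: [0.474, 3.105, -0.0]
contact_force: [0.0, 1.5, 5.5]
grip_width: 0.0004
```

>>> drive_tool(
  motion=[
    {"dx":0,"dy":0,"dz":2,"ax":0,"ay":0,"az":0},
    {"dx":0,"dy":0,"dz":0,"ax":0,"ay":0,"az":0},
  ],
)

```text
time: 6.4
eef_pos: [0.4364, -0.1797, 0.063]
orientation: [0.473, 3.103, -0.001]
contact_force: [-3.8, 2.0, 26.3]
grip_width: 0.0005
```

Contact stops at z = 0.063 with 26 N, so the lid is seated. I'll lift off, check it, then go above the cap.

>>> drive_tool(
  motion=[
    {"dx":0,"dy":0,"dz":-20,"ax":0,"ay":0,"az":0},
    {"dx":0,"dy":0,"dz":-50,"ax":0,"ay":0,"az":0},
    {"dx":0,"dy":0,"dz":-60,"ax":0,"ay":0,"az":0},
    {"dx":0,"dy":0,"dz":-60,"ax":0,"ay":0,"az":0},
  ],
)

```text
time: 6.9
eef_pos: [0.4358, -0.1796, 0.2528]
orientation: [0.474, 3.105, 0.0]
contact_force: [0.8, -1.5, -0.2]
grip_width: 0.0004
```

>>> drive_tool(
  gripper=1,
  motion=[
    {"dx":1,"dy":25,"dz":0,"ax":0,"ay":0,"az":0},
    {"dx":2,"dy":50,"dz":0,"ax":0,"ay":0,"az":0},
    {"dx":2,"dy":50,"dz":0,"ax":0,"ay":0,"az":0},
    {"dx":2,"dy":50,"dz":0,"ax":0,"ay":0,"az":0},
    {"dx":2,"dy":50,"dz":0,"ax":0,"ay":0,"az":0},
    {"dx":2,"dy":50,"dz":0,"ax":0,"ay":0,"az":0},
    {"dx":1,"dy":50,"dz":0,"ax":0,"ay":0,"az":0},
    {"dx":1,"dy":50,"dz":0,"ax":0,"ay":0,"az":0},
    {"dx":1,"dy":46,"dz":0,"ax":0,"ay":0,"az":0},
    {"dx":1,"dy":25,"dz":0,"ax":0,"ay":0,"az":0},
    {"dx":0,"dy":0,"dz":0,"ax":0,"ay":0,"az":0},
  ],
)

```text
time: 8.28
eef_pos: [0.5543, 0.2529, 0.2505]
orientation: [-0.468, -3.106, -0.002]
contact_force: [-0.6, 0.0, -0.9]
grip_width: 0.0881
```

```bash
python3 - <<'E'
from h import *
s=r.read_state();print(s["eef_pos"],s["orientation"],s["joint_positions"],s["time"])
for n in("side","top","wrist"):
    im=r.read_camera(n);cv2.imwrite(f"pics/{n}3.png",im)
    if n=="wrist": np.save("wpose.npy",r.camera_info("wrist")["pose"])
E
```

```text
[0.5543 0.2529 0.2505] [-0.4684 -3.1062 -0.0022] [-0.387   0.6545 -0.2047  1.6019  0.157   0.9007  0.6234] 8.275
```

View pics/side3.png

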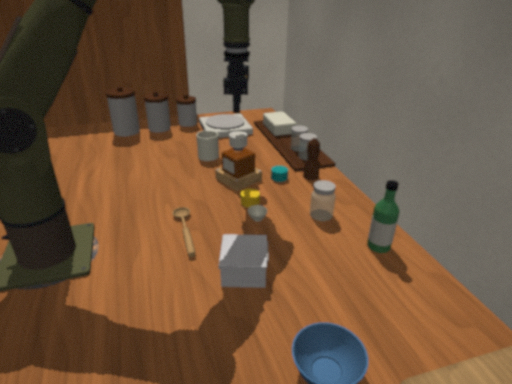

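View pics/wrist3.png

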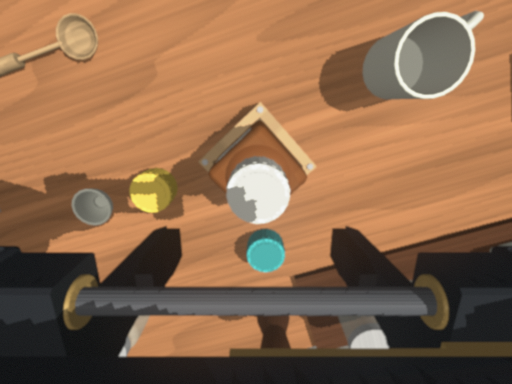

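View pics/top3.png

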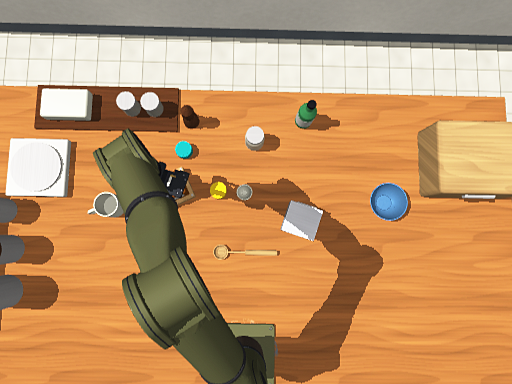

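The lid lies flat on the tin (side (245,255), top (302,220)). In the wrist picture the white cap is on the bottle at (258,192), yellow is at (152,190) and turquoise at (266,251). I'll measure the cap axis from this view.

```bash
python3 - <<'E'
from h import *
im=cv2.imread("pics/wrist3.png");info=dict(r.camera_info("wrist"));info["pose"]=np.load("wpose.npy")
c=im[140:240,205:315];cv2.imwrite("pics/w3c.png",cv2.resize(c,None,fx=6,fy=6,interpolation=cv2.INTER_CUBIC))
print(info["pose"])
for p in((258,193),(258.3,190)): print(ray("wrist",p,.162,info))
for q in((.5543,.2529),(.5545,.2505)): 
  print(q,proj("wrist",(*q,.162),info))
  a=np.linspace(0,2*np.pi,5)[:4]; print([proj("wrist",(q[0]+.028*np.cos(t),q[1]+.028*np.sin(t),.162),info) for t in a])
E
```

```text
[[ 0.2994  0.9095  0.2884  0.4805]
 [ 0.9541 -0.2847 -0.0927  0.2718]
 [-0.0022  0.3029 -0.953   0.3965]
 [ 0.      0.      0.      1.    ]]
[0.555  0.2501 0.162 ]
[0.5524 0.2512 0.162 ]
(0.5543, 0.2529) [260.8057 191.3827]
[array([269.7652, 219.0402]), array([291.2027, 182.3471]), array([251.2395, 161.8521]), array([231.0422, 200.23  ])]
(0.5545, 0.2505) [258.2967 192.3519]
[array([267.3258, 219.9484]), array([288.6321, 183.337 ]), array([248.6568, 162.8888]), array([228.5927, 201.1792])]
```

View pics/w3c.png

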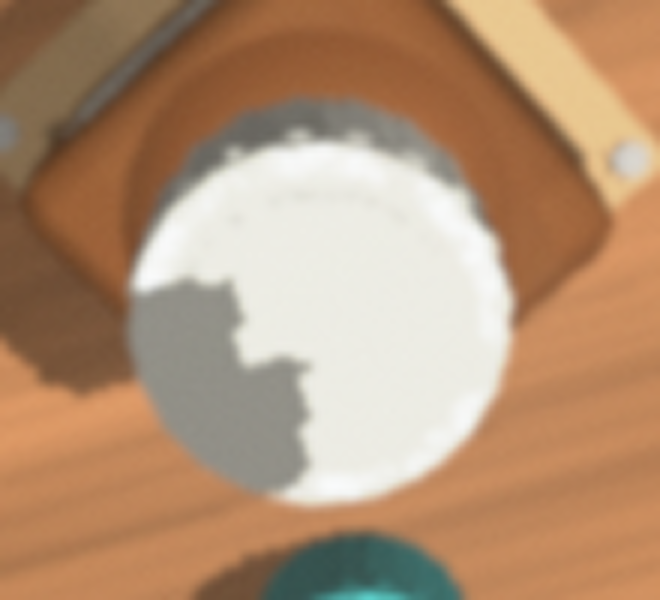

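The cap axis comes out at (0.555, 0.250). The top, side and wrist views and the holder's screws agree to about 2 mm, except that side alone reads y 4 mm lower. Centring and descending.

>>> drive_tool(
  gripper=1,
  motion=[
    {"dx":-1.3,"dy":-2.4,"dz":20,"ax":0,"ay":0,"az":0},
    {"dx":0,"dy":0,"dz":35,"ax":0,"ay":0,"az":0},
    {"dx":0,"dy":0,"dz":35,"ax":0,"ay":0,"az":0},
    {"dx":0,"dy":0,"dz":25,"ax":0,"ay":0,"az":0},
    {"dx":0,"dy":0,"dz":9,"ax":0,"ay":0,"az":0},
    {"dx":0,"dy":0,"dz":0,"ax":0,"ay":0,"az":0},
  ],
)

```text
time: 9.18
eef_pos: [0.5554, 0.2469, 0.1269]
orientation: [-0.476, -3.105, 0.001]
contact_force: [-0.6, -0.2, 0.6]
grip_width: 0.0879
```

>>> drive_tool(
  gripper=0,
  motion=[
    {"dx":0,"dy":0,"dz":0,"ax":0,"ay":0,"az":0},
    {"dx":0,"dy":0,"dz":0,"ax":0,"ay":0,"az":0},
    {"dx":0,"dy":0,"dz":0,"ax":0,"ay":0,"az":0},
    {"dx":0,"dy":0,"dz":0,"ax":0,"ay":0,"az":0},
    {"dx":0,"dy":0,"dz":0,"ax":0,"ay":0,"az":0},
    {"dx":0,"dy":0,"dz":0,"ax":0,"ay":0,"az":0},
  ],
)

```text
time: 9.93
eef_pos: [0.5561, 0.2497, 0.1273]
orientation: [0.472, 3.104, 0.005]
contact_force: [1.7, 4.5, 1.4]
grip_width: 0.0553
```

```bash
python3 - <<'E'
from h import *
s=r.read_state();print(s["eef_pos"],s["orientation"],s["joint_positions"],s["time"],s["contact_force"],s["torque"],s["grip_width"])
im=r.read_camera("side");cv2.imwrite("pics/s4.png",cv2.resize(im[90:210,180:310],None,fx=5,fy=5,interpolation=cv2.INTER_CUBIC))
E
```

```text
[0.5561 0.2497 0.1273] [0.4722 3.1041 0.0048] [-0.4015  0.8125 -0.1696  1.712   0.207   0.6313  0.5826] 9.925 [1.7294 4.5288 1.4256] [ 0.9679 -0.4129 -0.0385] 0.05530132316455377
```

View pics/s4.png

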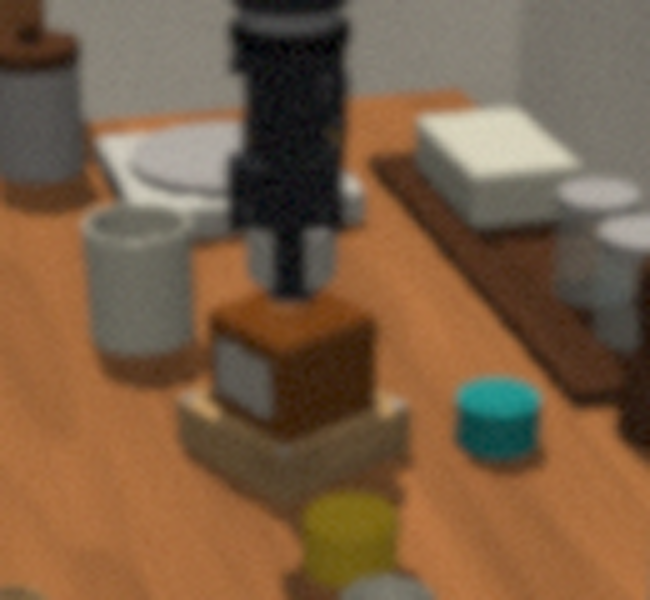

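The cap is gripped (55 mm). The TCP sits 1 mm from the measured axis, with a 4.5 N side load. I'll relieve that, then press down.

>>> drive_tool(
  motion=[
    {"dx":1,"dy":2.5,"dz":0,"ax":0,"ay":0,"az":0},
    {"dx":0,"dy":0,"dz":2.5,"ax":0,"ay":0,"az":0},
    {"dx":0,"dy":0,"dz":2.5,"ax":0,"ay":0,"az":0},
    {"dx":0,"dy":0,"dz":2,"ax":0,"ay":0,"az":0},
    {"dx":0,"dy":0,"dz":0,"ax":0,"ay":0,"az":0},
    {"dx":0,"dy":0,"dz":0,"ax":0,"ay":0,"az":0},
  ],
)

```text
time: 10.72
eef_pos: [0.5559, 0.2498, 0.1209]
orientation: [0.475, 3.104, -0.001]
contact_force: [0.4, -1.5, 9.9]
grip_width: 0.0553
```

Pressed 6.4 mm with 9.9 N up, consistent with the spring at about 6 mm. Now twisting 52° counter-clockwise, which is negative about the tool's z.

>>> drive_tool(
  motion=[
    {"dx":0,"dy":0,"dz":0,"ax":0,"ay":0,"az":-0.05},
    {"dx":0,"dy":0,"dz":0,"ax":0,"ay":0,"az":-0.1},
    {"dx":0,"dy":0,"dz":0,"ax":0,"ay":0,"az":-0.1},
    {"dx":0,"dy":0,"dz":0,"ax":0,"ay":0,"az":-0.1},
    {"dx":0,"dy":0,"dz":0,"ax":0,"ay":0,"az":-0.1},
  ],
)

```text
time: 11.35
eef_pos: [0.5557, 0.25, 0.1209]
orientation: [-0.235, 3.131, -0.001]
contact_force: [1.0, -0.1, 10.6]
grip_width: 0.0552
```

>>> drive_tool(
  motion=[
    {"dx":0,"dy":0,"dz":0,"ax":0,"ay":0,"az":-0.1},
    {"dx":0,"dy":0,"dz":0,"ax":0,"ay":0,"az":-0.1},
    {"dx":0,"dy":0,"dz":0,"ax":0,"ay":0,"az":-0.1},
    {"dx":0,"dy":0,"dz":0,"ax":0,"ay":0,"az":-0.1},
    {"dx":0,"dy":0,"dz":0,"ax":0,"ay":0,"az":-0.06},
    {"dx":0,"dy":0,"dz":0,"ax":0,"ay":0,"az":0},
    {"dx":0,"dy":0,"dz":0,"ax":0,"ay":0,"az":0},
  ],
)

```text
time: 12.22
eef_pos: [0.5556, 0.2501, 0.1208]
orientation: [-0.938, 2.997, -0.002]
contact_force: [0.5, -0.4, 10.9]
grip_width: 0.0556
```

```bash
python3 - <<'E'
from h import *
from scipy.spatial.transform import Rotation as R
s=r.read_state()
for o in([0.475,3.104,-.001],s["orientation"]):
    m=R.from_rotvec(o).as_matrix();print(np.degrees(np.arctan2(m[1,1],m[0,1])),m[:,2])
print(s["eef_pos"],s["contact_force"],s["torque"],s["grip_width"],s["joint_positions"])
E
```

```text
72.59921526407766 [ 0.0013 -0.0009 -1.    ]
124.76615752969481 [ 0.0013 -0.0008 -1.    ]
[0.5556 0.2501 0.1208] [ 0.5393 -0.356  10.8856] [0.0641 0.0141 0.0691] 0.05562620198582333 [-0.2691  0.8466 -0.414   1.7064  0.4932  0.6933  1.2334]
```

Turned 52.2° with the press kept and only a small moment (0.07 N m). A gentle lift will test whether it's free.

>>> drive_tool(
  motion=[
    {"dx":0,"dy":0,"dz":-4,"ax":0,"ay":0,"az":0},
    {"dx":0,"dy":0,"dz":-4,"ax":0,"ay":0,"az":0},
    {"dx":0,"dy":0,"dz":-4,"ax":0,"ay":0,"az":0},
    {"dx":0,"dy":0,"dz":0,"ax":0,"ay":0,"az":0},
  ],
)

```text
time: 12.72
eef_pos: [0.5546, 0.25, 0.1314]
orientation: [0.939, -2.997, 0.001]
contact_force: [-0.3, 2.0, -0.8]
grip_width: 0.0554
```

It's free: 4 mm above its locked height with no pull. Lifting straight up to about 7.5 cm above the neck.

>>> drive_tool(
  motion=[
    {"dx":0,"dy":0,"dz":-10,"ax":0,"ay":0,"az":0},
    {"dx":0,"dy":0,"dz":-15,"ax":0,"ay":0,"az":0},
    {"dx":0,"dy":0,"dz":-20,"ax":0,"ay":0,"az":0},
    {"dx":0,"dy":0,"dz":-20,"ax":0,"ay":0,"az":0},
    {"dx":0,"dy":0,"dz":-15,"ax":0,"ay":0,"az":0},
    {"dx":0,"dy":0,"dz":-10,"ax":0,"ay":0,"az":0},
    {"dx":0,"dy":0,"dz":-4,"ax":0,"ay":0,"az":0},
    {"dx":0,"dy":0,"dz":0,"ax":0,"ay":0,"az":0},
    {"dx":0,"dy":0,"dz":0,"ax":0,"ay":0,"az":0},
    {"dx":0,"dy":0,"dz":0,"ax":0,"ay":0,"az":0},
  ],
)

```text
time: 13.98
eef_pos: [0.5548, 0.2505, 0.2252]
orientation: [0.939, -2.997, 0.0]
contact_force: [0.3, 0.8, -0.6]
grip_width: 0.0558
```

```bash
python3 - <<'E'
from h import *
s=r.read_state();print(s["eef_pos"],s["dq"],s["time"],s["contact_force"],s["grip_width"])
im=r.read_camera("side");cv2.imwrite("pics/s5.png",cv2.resize(im[90:290,180:310],None,fx=3,fy=3,interpolation=cv2.INTER_CUBIC))
im=r.read_camera("wrist");cv2.imwrite("pics/w5.png",im)
im=r.read_camera("top");cv2.imwrite("pics/top5.png",im)
E
```

```text
[0.5548 0.2505 0.2252] [ 0.0005 -0.0007 -0.0002 -0.0028 -0.001   0.0001 -0.0011] 13.975 [ 0.2545  0.7618 -0.6233] 0.05576107201653872
```

View pics/s5.png

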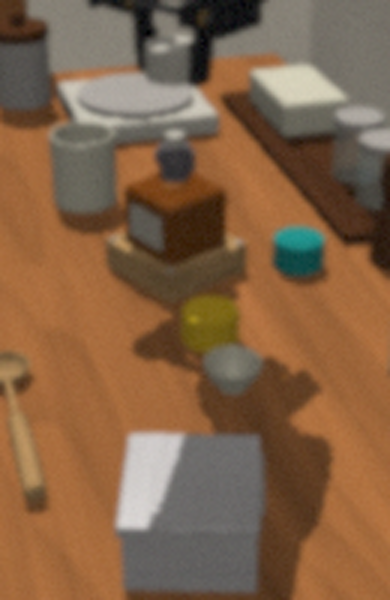

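View pics/w5.png

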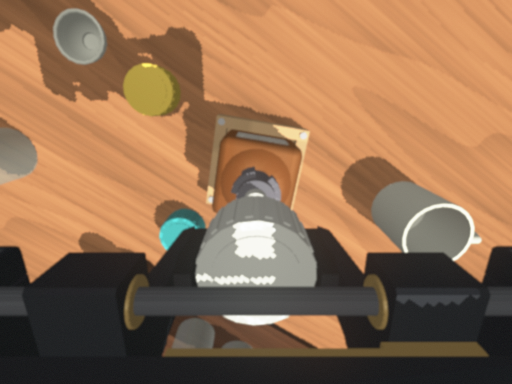

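View pics/top5.png

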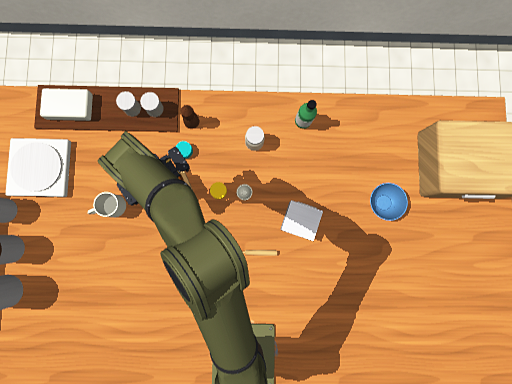

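The side crop shows the bare grey neck at (175,155), the cap in the jaws at about (168,55) with clear air between, and the lid flat at (195,485). The wrist view shows the cap between the fingers at (257,255), and the bystanders are unmoved. Handing in.

```bash
python3 -c "
from bench import r
print(r.job_done()); s=r.read_state(); print(s['time'],s['eef_pos'],s['grip_width'])"
```

```text
the job is handed in; nothing more can be done
None
the job is handed in; nothing more can be done
```

I shut the spice tin's lid, then took the white safety cap off the bottle, and handed the job in at about 14 s. The hand-in gave no verdict.

- **Lid:** I swept it shut and pressed it down until the fingertip stopped at 63 mm height with 26 N. The later side and top views show it flat on the tin.
- **Cap:** I gripped it, pressed it 6.4 mm (about 10 N back from the spring) and turned it 52° counter-clockwise with the press kept on. It then lifted with almost no pull.
- **Final pose:** The cap was held still (grip width 56 mm), with its underside about 75 mm above the neck top and within about 1 mm of the axis. That height and offset come from the tool pose, not from a separate measurement of the cap.
- **Checks that disagreed:** The side camera alone put the cap's y about 4 mm lower than the other views. When the jaws closed, the TCP shifted about 3 mm to the cap with a 4.5 N side load, which I corrected before pressing.
- **Bystanders:** The last pictures show no bystander moved, but I did not measure their positions again.

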